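Feed one glass plate from a sprung magazine onto the light table

TASK

Slide the top glass plate out of the spring-loaded magazine onto the white lit stage beside it, until it lies flat and fully home against the orange stop. It is glass: never bear on it with more than 25 N and do not lift it off; the two plates below must stay in the magazine, and the bottles and the tip box must be left alone.

Things in the scene. Friction and masses are not known exactly. Their poses are not given: they have to be found in the camera images.
- station: Plate feeder fixed to the bench, 124 (x) x 284 (y) mm. Origin: centre of its underside, on the bench; z up; plates are fed along +y; x is across. The -y half is the magazine (a well with a stack of plates), the +y half the white stage, 44.5 mm high, between side guides 49.5 mm high and in line with the magazine's side walls.
- well_top (a point): Centre of the magazine's mouth at wall-top height, 57 mm up, at (0, -66, 57) mm in the feeder. Inside: 94 (x) x 124 (y) mm; cream walls at the back (-y) and sides stand about 3 mm above the top plate, with only 2 mm gap round the plates, so their edges cannot be reached at first. The front (+y) is closed only up to the lip.
- follower (a joint): Stiffly sprung platform under the stack, m, up positive, about 0 at the start. It moves straight up and down only and gives about 1 mm per 25 N pressed on the stack. A plate pressed with about 7 to 18 N and moved to +y slides out over the lip; under about 5 N the fingertips may slip; pressed over 1.5 mm down (some 35 N) it sinks behind the lip and jams.
- lip_top (a point): Middle of the front lip between magazine and stage (8 mm thick in y), at (0, 0, 44.5) mm in the feeder, level with the stage. The well ends 4 mm to its -y side. It blocks the lower 6.5 mm of the middle plate and so holds it back; the underside of the top plate rests only about 1.5 mm above it, so pressing the stack down further than that blocks the top plate too.
- stop_foot (a point): Foot of the orange stop's face on the stage, at (0, 128, 44.5) mm in the feeder. The stop stands 8.5 mm above the stage. Home, the plate's front edge touches this face and its centre lies at (0, 68, 48.5) mm.
- top_plate: Glass plate to be fed, palest green, 90 (x) x 120 (y) x 8 mm, about 0.22 kg, too wide to grip. Origin at its centre, axes as the feeder's; starts at about (0, -66, 50) mm in it. Friction about 0.33 on glass and feeder; fingertips hold it at about 0.6. Drawn 45 mm forward, it leaves room for shut fingertips behind its rear edge, over the middle plate, to push it on.
- middle_plate: The second glass plate, same size, directly under the top one, darker green; origin at its centre, at about (0, -66, 42) mm in the feeder's frame. To stay in the magazine.
- bottom_plate: The third glass plate, same size, under the middle one, darkest green; origin at its centre, at about (0, -66, 34) mm in the feeder's frame. To stay in the magazine.
- amber_bottle: Bystander: brown glass bottle with black cap, 84 mm across, about 170 mm high, beyond the magazine's back end. Origin at the centre of its underside.
- wash_bottle: Bystander: white plastic bottle, 68 mm across, about 150 mm high, beyond the stage's stop end. Origin at the centre of its underside.
- tip_box: Bystander: blue pipette-tip box with yellow dots, 80 x 120 x 50 mm, on the feeder's +x side. Origin at the centre of its underside.
There are look-alikes about, which are no part of the job. Leave any black, pink or purple look-alike of the top_plate alone.

How it is judged:
By the outcome, as a careful person would: the job done as asked, in the order asked, and still so for the second after the job is handed in, with the robot touching nothing.
It also fails if it takes over 48 s, if anything falls off the work surface, if the arm or the gripper's body presses on something with over 40 N, if the wrist force passes 120 N, or if a joint passes its speed limit or range.

ROBOT

A 6-joint arm with a two-finger parallel gripper is mounted at the origin on the work surface. World frame = base frame: x ahead of the robot, y to its left, z up, the work surface at z = 0. Lengths are in m, angles in rad, forces in N, time in s.
With the tool pointing down it reaches from about 0.3 to 0.875 m from the base axis. Payload 6.4 kg.
Tool frame: the origin (TCP) lies midway between the tips of the shut fingers; the grasp point (between the pads) lies 19 mm behind it; z points along the fingers, y is the line along which they close (so a half turn about z gives the same grasp; the last joint's range is limited). The gripper opens to 85 mm and grips with 20 to 120 N. Pads are 22 mm wide; open, the fingers measure 114 mm over their backs; the gripper's body (76 mm by 85 mm) begins 54 mm behind the grasp point. The pads swing forward as they close: fully open they stand 13 mm farther back than shut.
Start: joints at [-1.439, 0.181, 1.607, -0, 1.354, -0.206], TCP at [0.191, -0.543, 0.231] pointing down, gripper open.
Joint ranges: [-2.99, 2.99], [-0.89, 2.07], [0.3, 2.58], [-1.14, 4.28], [0, 2.63], [-3.12, 3.12]. Speed limits (rad/s): [2.57, 2.57, 3.01, 3.14, 3.14, 3.14].

INTERFACE

Orientations are given as a unit quaternion [w, x, y, z].
In Python, from bench import sensors, vision, ctrl gives the robot as it stands.
- The arm moves only by the tool carry_out, never from a script. Its argument "deltas" is text: rows parted by semicolons, each of 7 numbers parted by spaces: the shift along the tool's x, y, z in mm, then the turn, a rotation vector about the tool's x, y, z in rad, then the closure, from 0 (fully open) to 1 (shut). In form: tx ty tz ax ay az claw; .... A call has 1 to 12 rows; each row is the pose to reach, as a shift and turn from the pose commanded when the call began, along the tool's axes at that moment; what a row does not reach only later rows make up. A row lasts 1/8 s, in which the tool goes at most 62.5 mm and 10.7 degrees, less where a joint would pass 70% of its speed; a pose out of reach is approached as far as the arm can. A call with a gripper value outside its range is refused whole. The fingers move at their own pace and stop on an object; the grip force is fixed at half the most. Time passes only in rows, so rows that repeat a pose let the fingers close. It gives the time, the measured TCP pose, the force, the opening and the grip force at its end, in the units of the state.
- sensors.get_obs(): the state, without advancing time (a new reading comes with each control period).
- vision.camera(name): name is "scene" or "side" or "wrist"; returns the picture (384x512x3 uint8, blue, green, red); there is no depth.
- vision.camera_model(name): a dict with "K" (3x3 intrinsics, pixels), "extrinsics" (4x4, takes a point from world to camera coordinates); the wrist camera has in their place "hand_eye" (4x4, takes a point from camera to tool coordinates, whose origin is the TCP and whose axes are the flange's). Camera axes: x right, y down, z forward; pixel columns grow to the right and rows downward; lengths in m; the calibration is good to about 2 mm. A picture is of the moment at which its call begins: read the wrist's pose just before it. camera_model takes no time and is no camera call.
- ctrl.hand_in(): hands the job in; it is judged then, once.
The state is a dict: "time_s": time; "q": joint angles; "dq": joint speeds; "joint_efforts": joint torques, N m; "eef_pos": TCP position; "eef_rot": TCP orientation; "wrist_force": force on the tool from outside, world axes, zero at the start; "torque": the same for the moment, N m; "opening": opening from 0.0 (shut) to 1.0 (fully open); "grasp_force": force on a finger pad.
Only numpy, scipy, OpenCV 4.12 (cv2) and the standard library are available. Lean on these libraries where they do the work, as an engineer would, in place of code of your own. Each camera call takes 0.05 s, during which the arm holds its last target. There are 200 camera calls.

## Working session

There is one attempt and no reset: what is moved stays moved. The work goes in short steps, Python scripts to look and compute and a tool call to move; the robot and the scene stay as the last step left them, time stands still between calls to the robot, and variables do not carry over. Pictures are saved under pics/ and viewed, at most 10 in all, crops included, and the job is handed in when it is done.

Besides the shell and the picture viewer there is one more tool, called after "Call:" as name(argument=value, ...) on one line, values as JSON. carry_out: Moves the arm, as the interface text tells. Its arguments: {"type":"object","properties":{"deltas":{"type":"string"}},"required":["deltas"]}

```bash
mkdir -p pics
python3 - <<'E'
from bench import sensors, vision
import cv2, numpy as np
o=sensors.get_obs(); print(o)
for n in("scene","side"):
    cv2.imwrite(f"pics/{n}0.png",vision.camera(n)); m=vision.camera_model(n); print(n,np.round(m["K"],1).tolist(),np.round(m["extrinsics"],4).tolist())
print(vision.camera_model("wrist"))
E
```

```text
{'time_s': 0.0, 'q': array([-1.43931231e+00,  1.81545265e-01,  1.60799936e+00, -1.90158115e-05,
        1.35379422e+00, -2.06281416e-01]), 'dq': array([ 0.00015712,  0.0003969 ,  0.00089239, -0.00091835,  0.0007861 ,
       -0.00134045]), 'joint_efforts': array([-1.01248424e-03, -4.44865930e+01, -3.51341951e+01, -3.01961991e-04,
        8.88883369e-03, -2.87954867e-05]), 'eef_pos': array([ 0.19049077, -0.54194869,  0.23038595]), 'eef_rot': array([-8.72832321e-04,  9.85772455e-01,  1.68083029e-01,  2.33683952e-05]), 'wrist_force': array([ 0.09799579,  0.17831416, -0.33666956]), 'torque': array([0.05173634, 0.01374384, 0.04470494]), 'grasp_force': 0.0, 'opening': 1.0006904655377389}
scene [[377.4, 0.0, 254.3], [0.0, 377.4, 189.0], [0.0, 0.0, 1.0]] [[0.3095, 0.9509, -0.0026, -0.2163], [0.7446, -0.244, -0.6213, -0.3895], [-0.5915, 0.1904, -0.7835, 1.3665], [0.0, 0.0, 0.0, 1.0]]
side [[373.7, 0.0, 250.2], [0.0, 373.7, 197.9], [0.0, 0.0, 1.0]] [[-0.9852, -0.1712, 0.0062, 0.5627], [-0.1113, 0.6127, -0.7825, 0.0911], [0.1302, -0.7716, -0.6227, 0.8455], [0.0, 0.0, 0.0, 1.0]]
{'K': array([[288.70313647,   0.        , 257.16043358],
       [  0.        , 288.70313647, 193.80227286],
       [  0.        ,   0.        ,   1.        ]]), 'hand_eye': array([[ 1.60045997e-04, -9.48518173e-01, -3.16722669e-01,
         8.06003181e-02],
       [ 9.99999971e-01,  2.08275971e-04, -1.18423954e-04,
         5.44233377e-04],
       [ 1.78292993e-04, -3.16722641e-01,  9.48518179e-01,
        -1.43166954e-01],
       [ 0.00000000e+00,  0.00000000e+00,  0.00000000e+00,
         1.00000000e+00]])}
```

View pics/scene0.png

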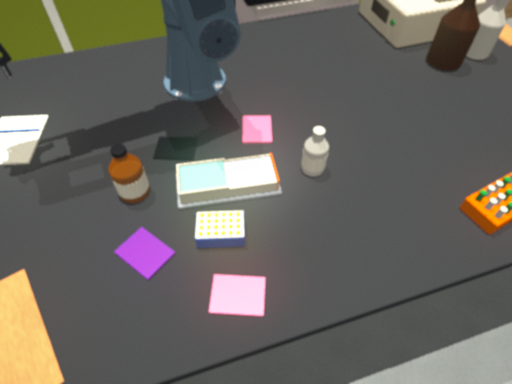

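View pics/side0.png

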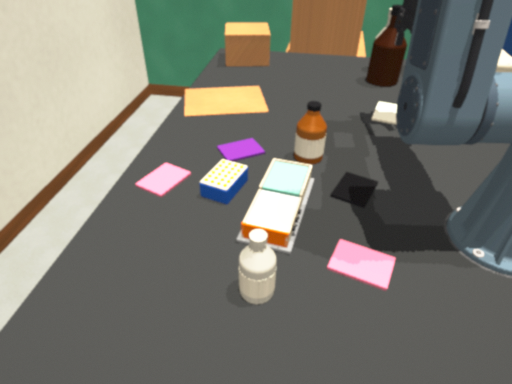

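The scene view shows the feeder with the pale green top plate at about (203,177), the white stage at (252,172) and the orange stop at (276,170). In the side view the plate is at (287,177) and the stop at (270,232).
Things that could be taken for the top plate, by scene pixel: pink sheets at (257,128) and (238,295), a purple sheet at (145,252), and a black one at (176,148). The choice is the pale green one at (203,177), inside the cream magazine. I'll check it in one close crop.

Run:
```python
import cv2, numpy as np
a=cv2.imread("pics/scene0.png")[140:220,165:291]; b=cv2.imread("pics/side0.png")[150:250,225:325]
a=cv2.resize(a,None,fx=3.5,fy=3.5,interpolation=cv2.INTER_CUBIC); b=cv2.resize(b,None,fx=3.5,fy=3.5,interpolation=cv2.INTER_CUBIC)
c=np.zeros((350,a.shape[1]+b.shape[1],3),np.uint8); c[:a.shape[0],:a.shape[1]]=a; c[:,a.shape[1]:]=b
print(a.shape); cv2.imwrite("pics/crop.png",c)
```

```text
(280, 441, 3)
```

View pics/crop.png

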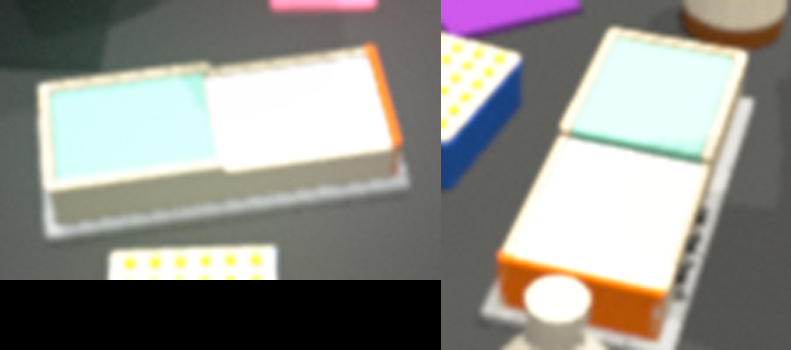

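The crop confirms the pale green plate inside the cream magazine, beside the white stage with the orange stop. I read its corners as scene (180,164), (224,162), (227,187), (180,192) and side (274,161), (310,166), (263,187), (300,195).

```bash
cat > h.py <<'E'
import numpy as np, cv2
from bench import sensors, vision
from scipy.spatial.transform import Rotation as R
from scipy.optimize import least_squares
def proj(n,P,obs=None):
    m=vision.camera_model(n)
    if n=="wrist":
        T=np.eye(4); T[:3,:3]=R.from_quat(obs["eef_rot"],scalar_first=True).as_matrix(); T[:3,3]=obs["eef_pos"]
        E=np.linalg.inv(T@m["hand_eye"])
    else: E=np.array(m["extrinsics"])
    c=E[:3,:3]@np.asarray(P,float).T+E[:3,3:]; p=np.array(m["K"])@c; return (p[:2]/p[2]).T
def st(p,L):  # p=[x,y,z,yaw] station pose, L local points mm
    return R.from_euler("z",p[3]).apply(np.atleast_2d(L)/1000.)+p[:3]
def fit(views,p0):  # views: (cam, local pts mm, pixels, obs)
    f=lambda p:np.concatenate([(proj(n,st(p,np.array(L)),o)-np.array(u)).ravel() for n,L,u,o in views])
    r=least_squares(f,p0,loss="soft_l1"); return r.x,np.round(f(r.x).reshape(-1,2),1)
def move(o,target):  # world shift in tool axes, mm
    return R.from_quat(o["eef_rot"],scalar_first=True).inv().apply(np.asarray(target)-o["eef_pos"])*1000
E
python3 - <<'E'
from h import *
L1=[[-45,-126,54],[-45,-6,54],[47,-6,56],[47,-126,57],[62,-142,0],[62,142,0]]
U1=[[179.9,163.7],[224.4,161.7],[227,187.1],[180.1,191.7],[178.7,207.7],[281.6,192.9]]
L2=[[46,-126,54],[-46,-126,54],[45,-6,54],[-45,-6,54],[-62,-142,0],[62,142,0]]
U2=[[273.9,160.6],[310.4,166.3],[263.3,187.1],[299.9,195.1],[313.9,178],[237,239.4]]
p,r=fit([("scene",L1,U1,None),("side",L2,U2,None)],[.4,0,0,0]); print(p.round(4),r.tolist())
o=sensors.get_obs()
print(st(p,[0,-66,54]),st(p,[0,68,52]), R.from_quat(o["eef_rot"],scalar_first=True).as_matrix().round(3))
print(move(o,st(p,[0,-66,134])[0]))
E
```

```text
[ 0.5004 -0.0136  0.0007 -0.1357] [[-0.6, 1.8], [-1.8, -2.0], [-0.1, -2.6], [1.0, -1.0], [0.0, 1.3], [0.3, 1.0], [1.3, -0.1], [-0.8, 0.2], [-0.2, -0.9], [-0.1, -1.8], [0.5, 3.0], [-0.4, 2.9]]
[[ 0.49152058 -0.07897493  0.05471692]] [[0.50964966 0.05379305 0.05271692]] [[ 0.943  0.331 -0.   ]
 [ 0.331 -0.943  0.002]
 [ 0.    -0.002 -1.   ]]
[ 437.42774107 -336.94501752   96.40917353]
```

```bash
cat >> h.py <<'E'
def aim(p,L):  # shift mm and turn to bring TCP to local L (mm), tool x=feeder y, tool y=feeder x, z down
    o=sensors.get_obs(); R0=R.from_quat(o["eef_rot"],scalar_first=True)
    Rt=R.from_euler("z",p[3])*R.from_matrix([[0,1,0],[1,0,0],[0,0,-1]])
    return move(o,st(p,L)[0]).round(1),(R0.inv()*Rt).as_rotvec().round(4),o
E
python3 - <<'E'
from h import *
p=[.5004,-.0136,.0007,-.1357]; print(aim(p,[0,-66,180])[:2])
E
```

```text
(array([ 437.4, -337. ,   50.4]), array([-0.0012, -0.0011, -1.0973]))
```

Call:
carry_out(deltas="44 -34 0 0 0 -0.11 1; 87 -67 0 0 0 -0.22 1; 131 -101 0 0 0 -0.33 1; 175 -135 0 0 0 -0.44 1; 219 -168 0 0 0 -0.55 1; 262 -202 0 0 0 -0.66 1; 306 -236 0 0 0 -0.77 1; 350 -270 0 0 0 -0.88 1; 394 -303 0 0 0 -0.99 1; 437 -337 20 -0.001 -0.001 -1.097 1; 437 -337 50 -0.001 -0.001 -1.097 1; 437 -337 50 -0.001 -0.001 -1.097 1")

```text
time_s: 1.6
eef_pos: [0.4893, -0.0782, 0.1788]
eef_rot: [-0.002, 0.753, 0.658, -0.002]
wrist_force: [-1.6, -0.6, 0.1]
opening: -0.0
grasp_force: 0.0
```

Run:
```python
from h import *
import pickle
p=[.5004,-.0136,.0007,-.1357]
o=sensors.get_obs(); im=vision.camera("wrist"); pickle.dump(o,open("o1.pkl","wb")); cv2.imwrite("pics/w1.png",im)
print(o["time_s"],o["eef_pos"],o["opening"],o["wrist_force"])
print(proj("wrist",st(p,[[-45,-6,54],[45,-6,54],[-45,-126,54],[45,-126,54],[-45,128,53],[45,128,53]]),o).round())
print(aim(p,[0,-66,180])[:2])
```

```text
1.6 [ 0.48931839 -0.07823189  0.17875356] -0.0004869107655874546 [-1.58192566 -0.55574445  0.12989999]
[[211. 122.]
 [311. 122.]
 [217. 241.]
 [304. 242.]
 [203. -60.]
 [322. -60.]]
(array([ 0.4,  1.2, -0.3]), array([-0.0027,  0.0006, -0.0001]))
```

View pics/w1.png

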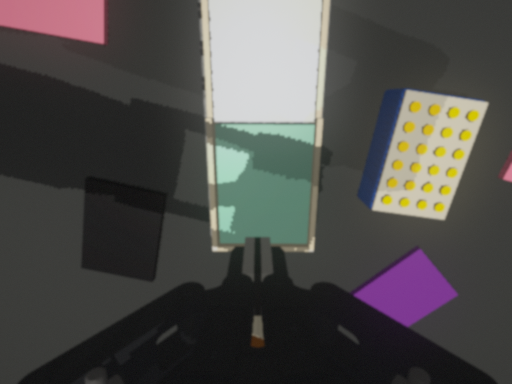

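The wrist picture shows the pale green plate with corners at about (216,122), (316,122), (219,243) and (310,243). That is about 5 px right of the prediction, so the feeder lies about 4 mm further along its +x.

Run:
```python
from h import *
import pickle
o=pickle.load(open("o1.pkl","rb"))
im=cv2.imread("pics/w1.png").astype(int)
for r in(60,90,140,180,220): print(r,"dx",[(c,int(im[r,c].sum()//3)) for c in list(range(200,222,2))+list(range(306,332,2))])
print([(r,im[r,230:300].mean((0,1)).astype(int)) if 0 else (r,int(im[r,225:240].mean())) for r in list(range(116,128))+list(range(234,256))])
L1=[[-45,-126,54],[-45,-6,54],[47,-6,56],[47,-126,57],[62,-142,0],[62,142,0]]
U1=[[179.9,163.7],[224.4,161.7],[227,187.1],[180.1,191.7],[178.7,207.7],[281.6,192.9]]
L2=[[46,-126,54],[-46,-126,54],[45,-6,54],[-45,-6,54],[-62,-142,0],[62,142,0]]
U2=[[273.9,160.6],[310.4,166.3],[263.3,187.1],[299.9,195.1],[313.9,178],[237,239.4]]
W=[[-45,-6,54],[45,-6,54],[-45,-126,54],[45,-126,54]]; UW=[[216,122],[316,122],[219,243],[310,243]]
p,r=fit([("scene",L1,U1,None),("side",L2,U2,None)]+[("wrist",W,UW,o)]*3,[.5,0,0,-.13]); print(p.round(4),r.tolist())
p,r=fit([("wrist",W,UW,o)],[.5,0,0,-.13]); print(p.round(4),r.tolist())
```

```text
60 dx [(200, 84), (202, 128), (204, 178), (206, 200), (208, 197), (210, 181), (212, 207), (214, 213), (216, 213), (218, 214), (220, 214), (306, 215), (308, 214), (310, 214), (312, 214), (314, 214), (316, 211), (318, 185), (320, 198), (322, 207), (324, 194), (326, 131), (328, 82), (330, 82)]
90 dx [(200, 72), (202, 82), (204, 123), (206, 184), (208, 201), (210, 191), (212, 163), (214, 206), (216, 214), (218, 215), (220, 215), (306, 215), (308, 215), (310, 214), (312, 215), (314, 212), (316, 187), (318, 199), (320, 207), (322, 194), (324, 131), (326, 85), (328, 82), (330, 82)]
140 dx [(200, 72), (202, 73), (204, 85), (206, 126), (208, 133), (210, 130), (212, 114), (214, 97), (216, 116), (218, 117), (220, 112), (306, 172), (308, 176), (310, 176), (312, 171), (314, 133), (316, 171), (318, 189), (320, 175), (322, 105), (324, 69), (326, 68), (328, 68), (330, 68)]
180 dx [(200, 67), (202, 68), (204, 69), (206, 80), (208, 154), (210, 199), (212, 200), (214, 153), (216, 122), (218, 182), (220, 192), (306, 103), (308, 90), (310, 87), (312, 87), (314, 96), (316, 95), (318, 76), (320, 47), (322,
[... 463 characters left out ...]
), (127, 160), (234, 113), (235, 111), (236, 111), (237, 111), (238, 110), (239, 111), (240, 110), (241, 110), (242, 106), (243, 98), (244, 90), (245, 87), (246, 88), (247, 89), (248, 90), (249, 89), (250, 81), (251, 67), (252, 53), (253, 46), (254, 45), (255, 45)]
[ 0.5044 -0.0139  0.0042 -0.1356] [[-0.7, 2.0], [-1.7, -1.8], [0.1, -2.3], [1.0, -0.6], [-0.0, 1.7], [0.8, 1.3], [-0.0, -1.4], [-2.2, -1.1], [-1.8, -2.3], [-1.7, -3.2], [-0.8, 1.8], [-2.2, 1.5], [-1.0, 0.0], [0.2, 0.2], [1.3, -0.3], [-1.6, 0.1], [-1.0, 0.0], [0.2, 0.2], [1.3, -0.3], [-1.6, 0.1], [-1.0, 0.0], [0.2, 0.2], [1.3, -0.3], [-1.6, 0.1]]
[ 0.5046 -0.0138  0.0047 -0.1344] [[-0.8, -0.0], [0.6, 0.0], [1.6, -0.1], [-1.1, 0.1]]
```

Run:
```python
from h import *
p=[.5045,-.0139,0,-.135]; print(aim(p,[0,-66,64])[:2])
# amber bottle & rough: nothing
```

```text
(array([  0.8,   5.6, 116.4]), array([-0.0027,  0.0006, -0.0008]))
```

Call:
carry_out(deltas="1 6 50 -0.003 0.001 0 1; 1 6 95 -0.003 0.001 0 1; 1 6 114 -0.003 0.001 0 1; 1 6 116 -0.003 0.001 0 1; 1 6 116 -0.003 0.001 0 1; 1 6 116 -0.003 0.001 0 1")

```text
time_s: 2.4
eef_pos: [0.4985, -0.0805, 0.067]
eef_rot: [0.003, 0.754, 0.657, 0.002]
wrist_force: [-0.4, -0.6, -1.1]
opening: 0.004
grasp_force: 0.0
```

Call:
carry_out(deltas="0 0 2 0 0 0 1; 0 0 4 0 0 0 1; 0 0 5 0 0 0 1; 0 0 5 0 0 0 1")

```text
time_s: 2.9
eef_pos: [0.4972, -0.0796, 0.0601]
eef_rot: [0.001, 0.753, 0.657, 0.001]
wrist_force: [-0.3, 0.1, -0.1]
opening: -0.001
grasp_force: 0.0
```

Call:
carry_out(deltas="0 0 1 0 0 0 1; 0 0 2 0 0 0 1; 0 0 3 0 0 0 1; 0 0 3 0 0 0 1")

```text
time_s: 3.4
eef_pos: [0.4972, -0.0797, 0.0572]
eef_rot: [0.001, 0.754, 0.657, 0.001]
wrist_force: [-1.1, -0.2, 0.6]
opening: -0.0
grasp_force: 0.0
```

Call:
carry_out(deltas="0 0 1 0 0 0 1; 0 0 1 0 0 0 1; 0 0 1 0 0 0 1")

```text
time_s: 3.78
eef_pos: [0.4973, -0.0797, 0.0563]
eef_rot: [0.001, 0.754, 0.657, 0.001]
wrist_force: [-0.1, -0.3, 0.1]
opening: 0.001
grasp_force: 0.0
```

Call:
carry_out(deltas="0 0 0.5 0 0 0 1; 0 0 1 0 0 0 1; 0 0 1 0 0 0 1")

```text
time_s: 4.15
eef_pos: [0.4973, -0.0797, 0.0552]
eef_rot: [0.001, 0.754, 0.657, 0.001]
wrist_force: [-0.1, 0.3, -0.3]
opening: -0.003
grasp_force: 0.0
```

Call:
carry_out(deltas="0 0 0.5 0 0 0 1; 0 0 0.5 0 0 0 1; 0 0 0.5 0 0 0 1")

```text
time_s: 4.53
eef_pos: [0.4973, -0.0797, 0.0548]
eef_rot: [0.001, 0.754, 0.657, 0.001]
wrist_force: [-0.2, -0.2, -0.0]
opening: -0.001
grasp_force: 0.0
```

Call:
carry_out(deltas="0 0 0.5 0 0 0 1; 0 0 0.5 0 0 0 1; 0 0 0.5 0 0 0 1")

```text
time_s: 4.9
eef_pos: [0.4973, -0.0797, 0.0543]
eef_rot: [0.001, 0.754, 0.657, 0.001]
wrist_force: [0.0, -0.7, -0.5]
opening: 0.004
grasp_force: 0.0
```

Call:
carry_out(deltas="0 0 0.5 0 0 0 1; 0 0 0.5 0 0 0 1; 0 0 0.5 0 0 0 1")

```text
time_s: 5.28
eef_pos: [0.4974, -0.0797, 0.0539]
eef_rot: [0.001, 0.754, 0.657, 0.001]
wrist_force: [-0.7, 0.5, 3.6]
opening: 0.003
grasp_force: 1.4
```

Call:
carry_out(deltas="0 0 0.3 0 0 0 1; 0 0 0.3 0 0 0 1; 0 0 0.3 0 0 0 1")

```text
time_s: 5.65
eef_pos: [0.4974, -0.0797, 0.0538]
eef_rot: [0.001, 0.754, 0.657, 0.001]
wrist_force: [-1.6, -0.0, 4.8]
opening: 0.0
grasp_force: 2.7
```

Call:
carry_out(deltas="0 0 0.4 0 0 0 1; 0 0 0.4 0 0 0 1; 0 0 0.4 0 0 0 1")

```text
time_s: 6.02
eef_pos: [0.4975, -0.0798, 0.0537]
eef_rot: [0.001, 0.753, 0.657, 0.001]
wrist_force: [-3.4, 0.9, 8.3]
opening: -0.003
grasp_force: 4.1
```

Call:
carry_out(deltas="0 0 0.4 0 0 0 1; 0 0 0.4 0 0 0 1; 2 0 0.4 0 0 0 1; 4 0 0.4 0 0 0 1; 6 0 0.4 0 0 0 1; 8 0 0.4 0 0 0 1; 8 0 0.4 0 0 0 1")

```text
time_s: 6.9
eef_pos: [0.4998, -0.0728, 0.0537]
eef_rot: [0.003, 0.753, 0.657, 0.001]
wrist_force: [0.3, -3.3, 6.4]
opening: 0.001
grasp_force: 3.3
```

Run:
```python
from h import *
o=sensors.get_obs(); im=vision.camera("wrist"); cv2.imwrite("pics/w2.png",im); print(o["wrist_force"],o["eef_pos"])
p=[.5045,-.0139,0,-.135]; print(proj("wrist",st(p,[[-45,-6,54],[45,-6,54],[-45,2,54],[45,2,54]]),o).round())
```

```text
[ 0.30176576 -3.30705662  6.38018366] [ 0.49975902 -0.07277677  0.05374466]
[[161. 156.]
 [341. 155.]
 [159. 140.]
 [343. 139.]]
```

View pics/w2.png

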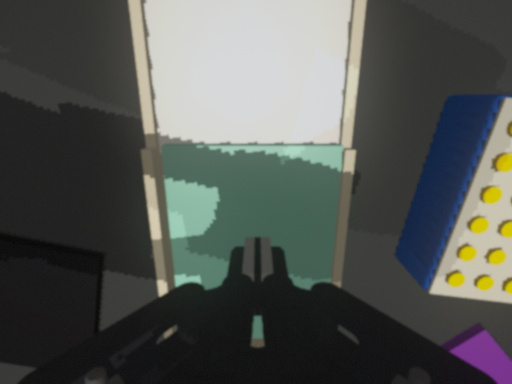

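The wrist view shows the plate's front edge at row 144, past the wall ends at row 150. It is moving with the fingertips. I'll carry on with slightly more press.

Call:
carry_out(deltas="0 0 0.4 0 0 0 1; 2 0 0.5 0 0 0 1; 5 0 0.5 0 0 0 1; 8 0 0.5 0 0 0 1; 11 0 0.5 0 0 0 1; 14 0 0.5 0 0 0 1; 14 0 0.5 0 0 0 1")

```text
time_s: 7.82
eef_pos: [0.5017, -0.0591, 0.0536]
eef_rot: [0.003, 0.753, 0.658, 0.001]
wrist_force: [-1.9, -3.2, 9.4]
opening: -0.003
grasp_force: 4.9
```

Call:
carry_out(deltas="3 0 0 0 0 0 1; 6 0 0 0 0 0 1; 9 0 0 0 0 0 1; 12 0 0 0 0 0 1; 15 0 0 0 0 0 1; 15 0 0 0 0 0 1")

```text
time_s: 8.57
eef_pos: [0.5038, -0.0442, 0.0536]
eef_rot: [0.003, 0.753, 0.658, 0.001]
wrist_force: [-1.9, -3.4, 10.0]
opening: -0.001
grasp_force: 4.7
```

Call:
carry_out(deltas="3 0 0.1 0 0 0 1; 6 0 0.1 0 0 0 1; 9 0 0.1 0 0 0 1; 12 0 0.1 0 0 0 1; 15 0 0.1 0 0 0 1; 17 0 0.1 0 0 0 1; 17 0 0.1 0 0 0 1")

```text
time_s: 9.45
eef_pos: [0.5062, -0.0274, 0.0535]
eef_rot: [0.003, 0.753, 0.658, 0.001]
wrist_force: [-1.1, -2.6, 8.7]
opening: -0.004
grasp_force: 4.8
```

Run:
```python
from h import *
o=sensors.get_obs(); im=vision.camera("wrist"); s=vision.camera("scene")[140:220,165:291]
p=[.5045,-.0139,0,-.135]
print(o["eef_pos"],o["wrist_force"],R.from_euler("z",p[3]).inv().apply(o["eef_pos"]-p[:3])*1000)
s=cv2.resize(s,(504,320),interpolation=cv2.INTER_CUBIC); c=np.zeros((384,790,3),np.uint8); c[:320,:504]=s; c[:,504:]=im[:,110:396]
cv2.imwrite("pics/w3.png",c)
for y in (36,40,44,48): print(y,proj("wrist",st(p,[[-45,y,54],[45,y,54]]),o).round().tolist())
```

```text
[ 0.5061714  -0.02738993  0.05349885] [-1.11778568 -2.61139043  8.65387506] [  3.47180314 -13.14223997  53.49885418]
36 [[161.0, 163.0], [340.0, 163.0]]
40 [[161.0, 156.0], [341.0, 155.0]]
44 [[160.0, 148.0], [342.0, 147.0]]
48 [[159.0, 139.0], [343.0, 139.0]]
```

View pics/w3.png

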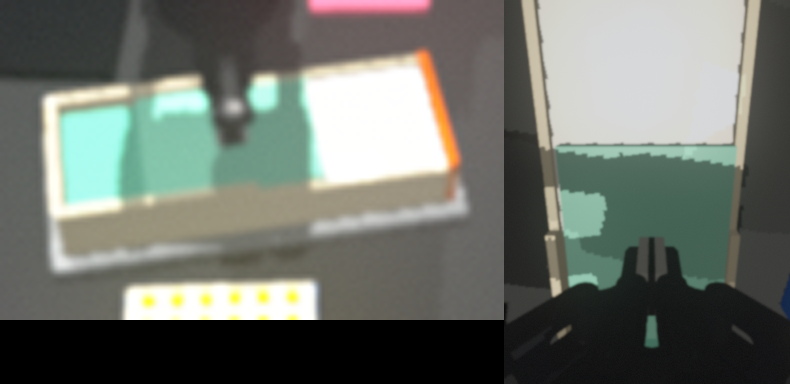

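Both views show the plate drawn forward about 51 mm (front edge at wrist row 145), with its rear edge near feeder y = -75. Next I'll check the amber bottle's clearance, then lift the tool and go behind the plate.

Run:
```python
from h import *
p=[.5045,-.0139,0,-.135]
m=vision.camera_model("scene");E=np.array(m["extrinsics"]);K=np.array(m["K"])
c=-E[:3,:3].T@E[:3,3]
for u,z in(((117,150),.17),((132,186),.06)):
    d=E[:3,:3].T@np.linalg.inv(K)@[*u,1]; w=c+d*(z-c[2])/d[2]; print(R.from_euler("z",p[3]).inv().apply(w-p[:3])*1000)
```

```text
[ -19.79853342 -259.99554935  170.        ]
[   5.73052952 -251.46509431   60.        ]
```

Call:
carry_out(deltas="0 0 -8 0 0 0 1; 0 0 -20 0 0 0 1; 0 0 -20 0 0 0 1")

```text
time_s: 9.93
eef_pos: [0.5054, -0.0263, 0.0732]
eef_rot: [0.002, 0.753, 0.657, 0.002]
wrist_force: [1.6, 0.9, 1.3]
opening: -0.001
grasp_force: 0.0
```

Call:
carry_out(deltas="-40 -2 0 0 0 0 1; -75 -3 0 0 0 0 1; -84 -3 0 0 0 0 1; -84 -3 0 0 0 0 1; -84 -3 0 0 0 0 1")

```text
time_s: 10.55
eef_pos: [0.4901, -0.1081, 0.0719]
eef_rot: [0.001, 0.753, 0.658, 0.001]
wrist_force: [0.2, -0.7, 0.0]
opening: -0.0
grasp_force: 0.0
```

Run:
```python
from h import *
o=sensors.get_obs(); im=vision.camera("wrist"); cv2.imwrite("pics/w4.png",im[:,100:420])
p=[.5045,-.0139,0,-.135]
print(o["eef_pos"],R.from_euler("z",p[3]).inv().apply(o["eef_pos"]-p[:3])*1000)
for y in (44,-71,-75,-79): print(y,proj("wrist",st(p,[[-45,y,54],[45,y,54]]),o).round().tolist())
```

```text
[ 0.49014145 -0.10808028  0.0718851 ] [ -1.55215463 -95.25589158  71.88510333]
44 [[164.0, -36.0], [358.0, -36.0]]
-71 [[184.0, 198.0], [337.0, 198.0]]
-75 [[185.0, 204.0], [336.0, 204.0]]
-79 [[185.0, 211.0], [335.0, 210.0]]
```

View pics/w4.png

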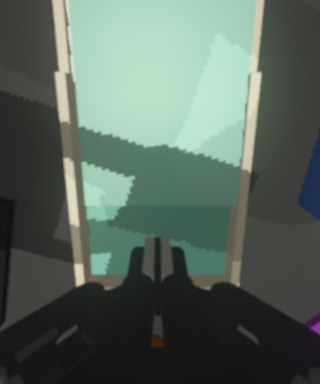

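The wrist view shows the rear edge at row 206 (feeder y ≈ -76), with the fingertips clear behind it at row 237 and the back wall at row 275. It is safe to descend to z ≈ 49 mm.

Call:
carry_out(deltas="0 0 8 0 0 0 1; 0 0 16 0 0 0 1; 0 0 20 0 0 0 1; 0 0 22 0 0 0 1; 0 0 22 0 0 0 1; 0 0 22 0 0 0 1")

```text
time_s: 11.35
eef_pos: [0.4905, -0.1092, 0.0503]
eef_rot: [0.002, 0.754, 0.657, 0.001]
wrist_force: [-0.1, -0.3, 1.0]
opening: -0.006
grasp_force: 0.0
```

Call:
carry_out(deltas="0 0 1 0 0 0 1; 3 0 1.2 0 0 0 1; 6 0 1.2 0 0 0 1; 9 0 1.2 0 0 0 1; 12 0 1.2 0 0 0 1; 15 0 1.2 0 0 0 1; 18 0 1.2 0 0 0 1; 20 0 1.2 0 0 0 1; 20 0 1.2 0 0 0 1")

```text
time_s: 12.48
eef_pos: [0.493, -0.089, 0.0489]
eef_rot: [0.001, 0.753, 0.657, 0.001]
wrist_force: [-0.1, 0.3, 0.0]
opening: 0.0
grasp_force: 0.0
```

Call:
carry_out(deltas="4 0 0 0 0 0 1; 8 0 0 0 0 0 1; 12 0 0 0 0 0 1; 16 0 0 0 0 0 1; 20 0 0 0 0 0 1; 24 0 0 0 0 0 1; 28 0 0 0 0 0 1; 30 0 0 0 0 0 1")

```text
time_s: 13.48
eef_pos: [0.4971, -0.0592, 0.0489]
eef_rot: [0.001, 0.753, 0.658, 0.001]
wrist_force: [0.2, -1.0, 0.1]
opening: 0.002
grasp_force: 0.4
```

Run:
```python
from h import *
o=sensors.get_obs(); s=vision.camera("scene")[140:220,165:291]; w=vision.camera("wrist")
p=[.5045,-.0139,0,-.135]
print(o["eef_pos"],o["wrist_force"],R.from_euler("z",p[3]).inv().apply(o["eef_pos"]-p[:3])*1000)
s=cv2.resize(s,(504,320),interpolation=cv2.INTER_CUBIC); c=np.zeros((384,790,3),np.uint8); c[:320,:504]=s; c[:,504:]=w[:,110:396]
cv2.imwrite("pics/w5.png",c)
for y in (80,90,100,-40): print(y,proj("wrist",st(p,[[-45,y,53],[45,y,53]]),o).round().tolist())
```

```text
[ 0.49710973 -0.05921172  0.04886917] [ 0.22750191 -1.01603394  0.14603698] [ -1.22450607 -45.8941068   48.86916991]
80 [[150.0, -20.0], [372.0, -20.0]]
90 [[147.0, -50.0], [375.0, -50.0]]
100 [[144.0, -82.0], [378.0, -81.0]]
-40 [[177.0, 244.0], [344.0, 243.0]]
```

View pics/w5.png

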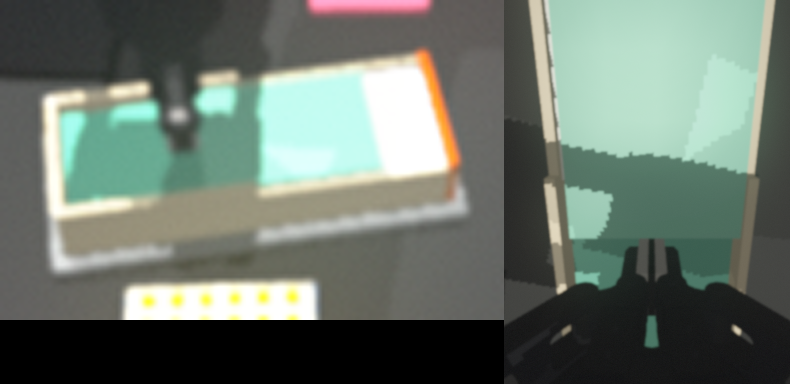

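The plate is being pushed: its front edge is at about (375,130) in the scene crop, and its rear edge (wrist row 238) touches the fingertips. About 45 mm remain.

Call:
carry_out(deltas="4 0 0 0 0 0 1; 8 0 0 0 0 0 1; 12 0 0 0 0 0 1; 16 0 0 0 0 0 1; 20 0 0 0 0 0 1; 24 0 0 0 0 0 1; 28 0 0 0 0 0 1; 31 0 0 0 0 0 1; 34 0 0 0 0 0 1; 36 0 0 0 0 0 1; 36 0 0 0 0 0 1")

```text
time_s: 14.95
eef_pos: [0.502, -0.0236, 0.0489]
eef_rot: [0.001, 0.753, 0.657, 0.001]
wrist_force: [0.5, 0.4, 0.1]
opening: -0.001
grasp_force: 0.0
```

Call:
carry_out(deltas="1 0 0 0 0 0 1; 2 0 0 0 0 0 1; 3 0 0 0 0 0 1; 3 0 0 0 0 0 1")

```text
time_s: 15.45
eef_pos: [0.5024, -0.0208, 0.0489]
eef_rot: [0.001, 0.754, 0.657, 0.001]
wrist_force: [-0.3, -0.6, -0.3]
opening: -0.001
grasp_force: 0.2
```

Call:
carry_out(deltas="1 0 0 0 0 0 1; 2 0 0 0 0 0 1; 2 0 0 0 0 0 1")

```text
time_s: 15.82
eef_pos: [0.5027, -0.0188, 0.0489]
eef_rot: [0.001, 0.754, 0.657, 0.001]
wrist_force: [-0.7, -0.4, -0.0]
opening: -0.0
grasp_force: 0.2
```

Call:
carry_out(deltas="0.7 0 0 0 0 0 1; 1.5 0 0 0 0 0 1; 1.5 0 0 0 0 0 1")

```text
time_s: 16.2
eef_pos: [0.5029, -0.0181, 0.0489]
eef_rot: [0.002, 0.753, 0.657, 0.001]
wrist_force: [-0.4, -5.3, -0.6]
opening: 0.003
grasp_force: 2.4
```

Call:
carry_out(deltas="0.7 0 0 0 0 0 1; 1.5 0 0 0 0 0 1; 1.5 0 0 0 0 0 1")

```text
time_s: 16.58
eef_pos: [0.503, -0.0178, 0.0489]
eef_rot: [0.002, 0.753, 0.658, -0.0]
wrist_force: [-2.0, -10.5, -0.3]
opening: 0.004
grasp_force: 5.4
```

Call:
carry_out(deltas="0.5 0 0 0 0 0 1; 1 0 0 0 0 0 1; 1 0 0 0 0 0 1")

```text
time_s: 16.95
eef_pos: [0.5031, -0.0177, 0.049]
eef_rot: [0.003, 0.753, 0.658, -0.001]
wrist_force: [-3.2, -14.6, -0.6]
opening: 0.003
grasp_force: 7.4
```

Contact is firm at about 15 N, so I'll back off, lift away and look.

Call:
carry_out(deltas="-2 0 0 0 0 0 1; -6 0 0 0 0 0 1; -8 0 -10 0 0 0 1; -20 0 -50 0 0 0 1; -50 0 -100 0 0 0 1; -80 0 -130 0 0 0 1; -80 0 -130 0 0 0 1; -80 0 -130 0 0 0 1")

```text
time_s: 17.95
eef_pos: [0.4914, -0.0933, 0.1784]
eef_rot: [0.001, 0.754, 0.657, 0.001]
wrist_force: [-0.7, 0.2, -0.4]
opening: 0.002
grasp_force: 0.0
```

Run:
```python
from h import *
o=sensors.get_obs(); s=vision.camera("scene")[140:220,165:291]; w=vision.camera("wrist"); d=vision.camera("side")[150:250,225:325]
p=[.5045,-.0139,0,-.135]
c=np.zeros((590,790,3),np.uint8); c[:240,:378]=cv2.resize(s,(378,240),interpolation=cv2.INTER_CUBIC); c[240:590,:350]=cv2.resize(d,(350,350),interpolation=cv2.INTER_CUBIC)
c[:576,385:784]=cv2.resize(w[:,124:390],None,fx=1.5,fy=1.5,interpolation=cv2.INTER_CUBIC)
cv2.imwrite("pics/w6.png",c); print(o["eef_pos"],o["time_s"])
for q in ([0,8,52.5],[0,128,52.5],[0,128,44.5],[0,-6,46],[0,-4,57]): 
    u=proj("wrist",st(p,q),o)[0]; print(q,u.round(1),((u-[124,0])*1.5+[385,0]).round())
```

```text
[ 0.49140881 -0.09332154  0.17835327] 17.95
[0, 8, 52.5] [259.9  88. ] [589. 132.]
[0, 128, 52.5] [260.2 -83.6] [ 589. -125.]
[0, 128, 44.5] [260.1 -77.4] [ 589. -116.]
[0, -6, 46] [259.8 104.6] [589. 157.]
[0, -4, 57] [259.9 102.5] [589. 154.]
```

View pics/w6.png

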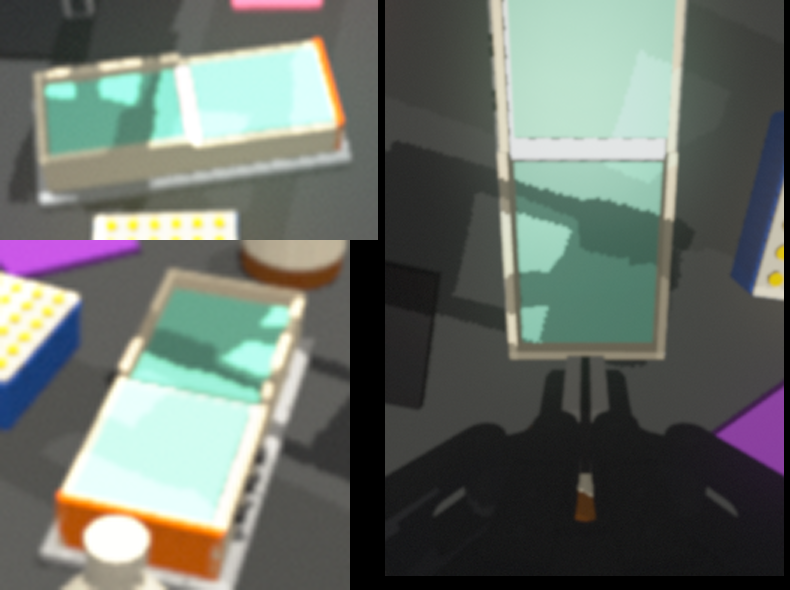

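All three views show the pale plate on the stage with its front edge against the orange stop and no white gap there. Its rear edge is straight across at row 138. The strip to the middle plate (row 160) fits the expected 12 mm, and the darker plates are still in the well. Handing in.

```bash
python3 -c "
from bench import ctrl; print(ctrl.hand_in())"
```

```text
the job is handed in; nothing more can be done
None
```

The top plate lies on the stage against the orange stop, with the other two plates still in the magazine and the bottles and tip box untouched; force readings peaked at about 15 N, and I handed in at about 18 s without being shown a verdict.

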